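# Mix a bottle of stain on the touch-start vortex mixer

## Robot

A 6-joint arm with a two-finger parallel gripper is mounted at the origin on a cart in front of the work surface, level with it; the furniture and walls round the work are solid. World frame = base frame: x ahead of the robot, y to its left, z up, the work surface at z = 0. Lengths are in mm, angles in rad, forces in N, time in s.
With the tool pointing down it reaches from about 300 to 750 mm from the base axis. Payload 8.5 kg.
Tool frame: the origin (TCP) lies on the centre line of the jaws, within the pads' length; the fingertips stand 17 mm ahead of it and the grasp point (between the pads) lies 2 mm behind it; z points along the fingers, y is the line along which they close (so a half turn about z gives the same grasp; the last joint's range is limited). The gripper opens to 88 mm and grips with 3 to 60 N. Pads are 18 mm wide; open, the fingers measure 123 mm over their backs; the gripper's body (75 mm by 187 mm) begins 45 mm behind the grasp point.
Start: joints at [-1.536, 0.381, 1.297, -0, 1.464, -0.215], TCP at [135.961, -532.912, 255.748] pointing down, gripper open.
Joint ranges: [-3.11, 3.11], [-0.89, 2.33], [0.22, 2.48], [-1.42, 4.56], [0.17, 2.85], [-2.88, 2.88]. Speed limits (rad/s): [2.39, 2.39, 3.14, 3.14, 3.14, 3.14].

## Interface

Orientations are given as a unit quaternion [w, x, y, z].
In Python, from bench import telemetry, vision, hand_in gives the robot as it stands. The module is installed in compiled form; this text tells all that it offers.
- The arm moves only by the tool jog_arm, never from a script. Its argument "increments" is a list of rows, each a list of 6 numbers: the shift along the tool's x, y, z in m, then the turn, a rotation vector about the tool's x, y, z in degrees. In form: [[dx, dy, dz, ax, ay, az], ...]. A call has exactly 5 rows; each row shifts and turns the commanded pose from where the row before left it, along the tool's axes as they then stand; what a row does not reach is not made up. A row lasts 1/10 s, in which the tool goes at most 50 mm and 8.59 degrees, less where a joint would pass 70% of its speed; a pose out of reach is approached as far as the arm can. A call is refused whole if a number of a shift passes 0.05 or a number of a turn 8.59, either way. A call with a gripper value outside its range is refused whole. "claw" is the closure, from 0 (fully open) to 1 (shut), set as the call begins (left out, the last holds). The fingers move at their own pace and stop on an object; the grip force is fixed at half the most. Time passes only in rows, so rows that do not move let the fingers close, or fill a call up. It gives the time, the measured TCP pose, the force, the opening and the grip force at its end, in the units of the state.
- telemetry.get_state(): the state, without advancing time (a new reading comes with each control period).
- vision.snapshot(name): name is "side" or "top"; returns a dict with "color" (400x640x3 uint8, red, green, blue), "fx", "fy", "cx", "cy" (pixels), "k1" (the pictures are not rectified: a ray, as slopes to the right and down, at radius r is drawn at 1 + k1 r^2 times it, then the intrinsics apply), "world_to_cam" (4x4, takes a point from world to camera coordinates). Camera axes: x right, y down, z forward; pixel columns grow to the right and rows downward; lengths in mm; the calibration is good to about 2 mm. A picture is of the moment at which its call begins. There is no depth.
- hand_in(): hands the job in; it is judged then, once.
The state is a dict: "t": time; "joint_pos": joint angles; "dq": joint speeds; "effort": joint torques, N m; "ee_pos": TCP position; "ee_rot": TCP orientation; "ft_force": force on the tool from outside, world axes, zero at the start; "torque": the same for the moment, N m; "opening": finger opening in mm; "finger_force": force on a finger pad.
Only numpy, scipy, OpenCV 4.12 (cv2) and the standard library are available. Lean on these libraries where they do the work, as an engineer would, in place of code of your own. Each camera call takes 0.05 s, during which the arm holds its last target. There are 200 camera calls.

## Task

The stain has settled and must be mixed. So that the glass does not rattle on bare metal, put the round rubber pad in the cup of the vortex mixer, flat on the cup's floor, and let go of it; then take the wide screw-capped glass bottle of stain (not the slim one with the dropper), stand it upright on the pad in the cup and press it down until the sprung cup is at the bottom of its travel, which runs the mixer. Keep it pressed down for three seconds and finish like that, still holding the bottle down; leave the other things on the table where they are.

Things in the scene. Friction and masses are not known exactly. Their poses are not given: they have to be found in the camera images.
- mixer: vortex mixer, fixed to the table: a grey foot 132 x 108 mm and 28 mm high, on it a round white tower 100 mm across at its base and 72 mm at its top, 60 mm above the table. Origin: on the table, straight below the axis of the cup. Its x axis points from the dial and switch at its front to its back; the foot reaches from x = -74 to x = +58 mm and y = -54 to +54 mm
- cup (a joint): downward travel of the mixer's sprung cup, m: 0 at rest (up), 0.010 at its stop. It does not move below about 4 N of push; the force then grows by 1 N per mm to about 14 N at the stop; it springs back when let go. It runs the mixer when within 3 mm of its stop
- cup_floor (a point): centre of the cup's flat inner floor, 82 mm above the table when the cup is up; moves with the cup; z up. The cup is a bare metal ring cup, open at the top: 48 mm inner diameter, widening to about 56 mm at the mouth, 64 mm over its rim, 16 mm deep inside
- cup_mouth (a point): centre of the cup's open mouth, at the level of its rim, 16 mm above its floor (98 mm above the table when the cup is up); moves with the cup; z up
- pad: round flat black rubber pad, 40 mm in diameter, 6 mm thick, 15 g, lying flat on the table; origin at the centre of its underside, z up
- stain_bottle: round brown glass bottle with a white screw cap, closed, standing on the table: 42 mm in diameter, 92 mm tall, straight-sided from its foot to about 60 mm up, shoulder above that, cap 27 mm in diameter over the top 18 mm; about 85 g; origin at the centre of its underside, z up
- petri_dish: covered clear petri dish, 59 mm across, 14 mm high, a bystander; origin at the centre of its underside
- oil_bottle: small dropper bottle, 30 mm across, 91 mm tall, a bystander; origin at the centre of its underside
- marker: capped marker pen lying on the table, 131 mm long, 16 mm high, a bystander; origin under its middle, pen along y
- timer: digital timer, 62 mm square, 20 mm high, a bystander; origin at the centre of its underside
Things that resemble listed ones, but are neither listed nor needed, are in the scene too. Several things have the shape of the pad; the one meant has the colours described above.

How it is judged (in metres and radians):
On the way, in this order (a step that is already met when the one before it is completed fails the run):
1. the pad lies flat in the cup, let go (horizontal distance between pad and cup_floor below 0.007 m and z of pad in the frame of cup_floor between -0.003 and 0.003 m and angle between pad's own z axis and vertical below 0.12 rad and contact force between the fingers and pad below 0.1 N), for 0.2 s.
2. the bottle stands upright on the pad, pressed down with the cup at the bottom of its travel, for 2.5 seconds on end (horizontal distance between pad and cup_floor below 0.007 m and z of pad in the frame of cup_floor between -0.003 and 0.003 m and angle between each of pad, stain_bottle's own z axis and vertical below 0.12 rad and value of joint cup above 0.007 m and horizontal distance between stain_bottle and cup_floor below 0.008 m and z of stain_bottle in the frame of cup_floor between 0.003 and 0.01 m and contact force between stain_bottle and pad above 5 N and contact force between the fingers and stain_bottle above 3 N), for 2.5 s.
At the end, for the whole second after the job is handed in: the pad lies flat on the cup's floor (within 7 mm of the centre and 3 mm of the floor); the bottle stands on it, upright within 0.12 rad, within 8 mm of the cup's axis, touched by the fingers and pressing on the pad with more than 5 N; the cup is down by more than 7 of its 10 mm (all of step 2); the arm keeps its last pose, push and grip.
It fails at once if the petri dish is pushed out of its place (more than 25 mm) (distance of petri_dish from where it was at the start of the episode above 0.025 m).
It fails at once if the dropper bottle is pushed out of its place (more than 25 mm) (distance of oil_bottle from where it was at the start of the episode above 0.025 m).
It fails at once if the marker is pushed out of its place (more than 25 mm) (distance of marker from where it was at the start of the episode above 0.025 m).
It fails at once if the timer is pushed out of its place (more than 25 mm) (distance of timer from where it was at the start of the episode above 0.025 m).
It fails at once if the bottle is tipped over (angle between stain_bottle's own z axis and vertical above 0.8 rad).
It also fails if it takes over 70 s, if anything falls off the work surface, if the arm or the gripper's body presses on something with over 40 N, if the wrist force passes 120 N, or if a joint passes its speed limit or range.

## Working session

There is one attempt and no reset: what is moved stays moved. The work goes in short steps, Python scripts to look and compute and a tool call to move; the robot and the scene stay as the last step left them, time stands still between calls to the robot, and variables do not carry over. Pictures are saved under pics/ and viewed, at most 10 in all, crops included, and the job is handed in when it is done.

Besides the shell and the picture viewer there is one more tool, called as name(argument=value, ...), one argument or row to a line, values as JSON. jog_arm: Moves the arm, as the interface text tells. Its arguments: {"type":"object","properties":{"increments":{"type":"array","items":{"type":"array","items":{"type":"number"}}},"claw":{"type":"number"}},"required":["increments"]}

```bash
mkdir -p pics
cat > h.py <<'E'
import numpy as np, cv2
from bench import telemetry, vision
def snap(n,f=None):
    s=vision.snapshot(n)
    if f: cv2.imwrite('pics/'+f,s['color'][:,:,::-1])
    return s
def ray(s,u,v):
    x=(u-s['cx'])/s['fx'];y=(v-s['cy'])/s['fy'];r0=np.hypot(x,y);r=r0
    for _ in range(30): r=r0/(1+s['k1']*r*r)
    k=r/r0 if r0>0 else 1
    M=np.array(s['world_to_cam']);R=M[:3,:3];t=M[:3,3]
    return -R.T@t, R.T@np.array([x*k,y*k,1])
def onz(s,u,v,z):
    c,d=ray(s,u,v);return c+d*(z-c[2])/d[2]
def proj(s,p):
    M=np.array(s['world_to_cam']);q=M[:3,:3]@np.array(p)+M[:3,3]
    x,y=q[:2]/q[2];k=1+s['k1']*(x*x+y*y)
    return np.array([s['fx']*x*k+s['cx'],s['fy']*y*k+s['cy']])
E
python3 - <<'E'
from h import *
for n in('top','side'):
    s=snap(n,n+'0.png');print(n,ray(s,320,200),s['fx'],s['k1'])
print(telemetry.get_state())
E
```

```text
top (array([ 413.62381233, -176.5021    ,  967.60544984]), array([ 0.09604043,  0.01078849, -0.99533371])) 478.0996804523443 -0.12792697912415252
side (array([270.86639326, 485.72982175, 585.92312505]), array([ 0.29063035, -0.79222119, -0.53679595])) 374.4704874312916 -0.0711304893320705
{'t': 0.1, 'joint_pos': array([-1.53633267e+00,  3.81134140e-01,  1.29807195e+00, -2.02676339e-05,
        1.46359924e+00, -2.15319410e-01]), 'dq': array([-2.66323405e-04, -8.45249416e-04, -1.01911336e-03,  8.55146696e-04,
       -2.24903215e-03,  6.50159161e-05]), 'effort': array([ 4.17794174e-03, -4.38647175e+01, -2.24908429e+01,  7.15330895e-02,
        3.42016120e-02, -6.83047483e-05]), 'ee_pos': array([ 135.93231822, -532.73310413,  255.23465497]), 'ee_rot': array([-6.04769823e-04,  9.92210866e-01,  1.24568171e-01,  4.47212833e-05]), 'ft_force': array([ 0.64211777, -0.36609663, -0.40486595]), 'torque': array([ 0.03560136, -0.0083444 ,  0.00486735]), 'finger_force': 0.0, 'opening': 88.08834528119534}
```

View pics/top0.png

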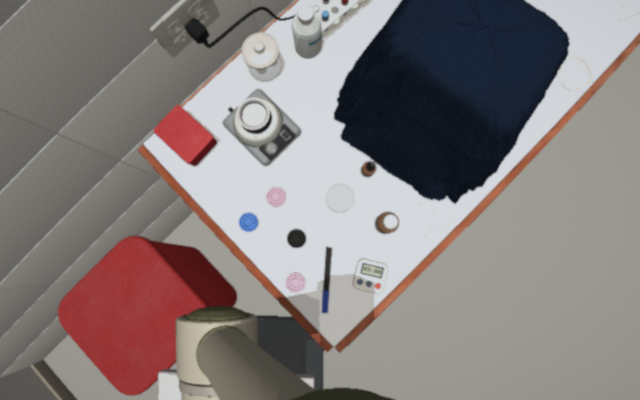

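View pics/side0.png

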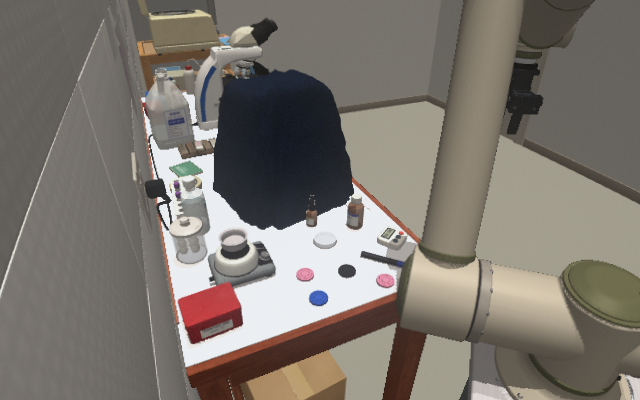

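The top view shows the black pad at (297,238), the stain bottle's cap at about (390,222), the mixer cup at (255,115), the dropper bottle at (369,169), the petri dish at (340,198), the marker at (327,280) and the timer at (371,274). In the side view the pad is at (347,271), the bottle at (356,212) and the cup rim at (233,240).

Run:
```python
from h import *
st=snap('top');ss=snap('side')
for n,u,v,z in [('marker',327,280,8),('timer',371,274,20),('oil',369,169,60),('petri',340,198,14),('blue',249,222,6),('pink',276,197,6),('pink2',296,282,6),('redbox',185,135,30),('dialside',272,150,28)]:
    print(n,onz(st,u,v,z).round())
def blob(s,box,f,tag):
    x0,y0,x1,y1=box;h=cv2.cvtColor(s['color'][y0:y1,x0:x1],cv2.COLOR_RGB2HSV)
    m=f(h).astype(np.uint8);n,l,st_,c=cv2.connectedComponentsWithStats(m)
    i=1+np.argmax(st_[1:,4]);c_=c[i]+[x0,y0];print(tag,c_.round(1),st_[i]);return c_
dark=lambda h:h[...,2]<90
c=blob(st,(280,222,315,255),dark,'padT');print(onz(st,*c,3))
c=blob(ss,(332,260,362,282),dark,'padS');print(onz(ss,*c,3))
c=blob(st,(372,207,404,238),lambda h:(h[...,1]<60)&(h[...,2]>150)&(np.hypot(*(np.mgrid[0:31,0:32]-np.array([15,18])[:,None,None]))<9),'capT');print(onz(st,*c,92))
a=cv2.resize(st['color'][85:175,215:305],None,fx=6,fy=6,interpolation=cv2.INTER_CUBIC)[:,:,::-1]
b=cv2.resize(st['color'][200:245,370:410],None,fx=6,fy=6,interpolation=cv2.INTER_CUBIC)[:,:,::-1]
o=np.zeros((600,790,3),np.uint8);o[:540,:540]=a;o[:270,545:785]=b
d=cv2.resize(ss['color'][220:290,205:280],None,fx=3.2,fy=3.2)[:,:,::-1];o[275:275+d.shape[0],545:545+d.shape[1]]=d
cv2.imwrite('pics/c1.png',o)
```

```text
marker [ 346. -183.    8.]
timer [ 360. -269.   20.]
oil [ 562. -260.   60.]
petri [ 510. -206.   14.]
blue [459. -23.   6.]
pink [511. -77.   6.]
pink2 [ 341. -121.    6.]
redbox [632. 110.  30.]
dialside [603. -69.  28.]
padT [296.1 238. ] [  8   8  17  17 239]
[ 428.94231661 -119.08803983    3.        ]
padS [346.6 270.6] [  7   5  17  13 169]
[ 428.06280202 -118.32935603    3.        ]
capT [391.  221.2] [ 11   7  16  15 189]
[ 461.01532129 -297.86874996   92.        ]
```

View pics/c1.png

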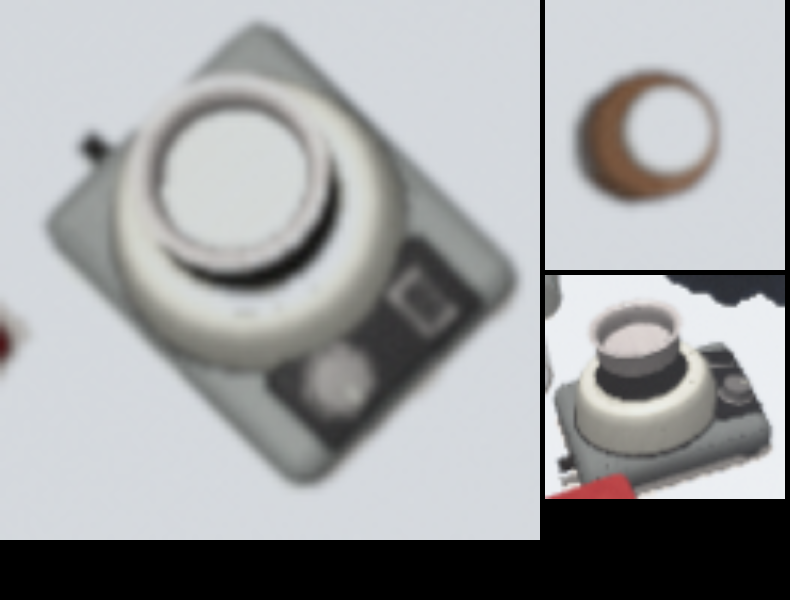

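The crop shows the cup rim centred at about (254.3,114) in the top view and (233.4,236.3) in the side view. The cap is at (390.8,221.5).

Run:
```python
from h import *
st=snap('top');ss=snap('side')
print('cup',onz(st,254.3,114,98),onz(ss,233.4,236.3,98))
# fit rim: bright/dark edges; inner floor ellipse
print('floor',onz(st,215+236/6,85+178/6,82))
for z in(98,):
  for s in(st,ss):
    p=onz(st,254.3,114,98); print(proj(s,p),[proj(s,p+[32*np.cos(a),32*np.sin(a),0]).round(1).tolist() for a in np.arange(4)*np.pi/2])
# foot corners
F=[onz(st,215+u/6,85+v/6,28)[:2] for u,v in((258,20),(518,285),(308,487),(45,228))]
print(np.round(F,1)); 
# bottle
p=onz(st,390.8,221.5,92);print('bottle',p,'side px',proj(ss,p),proj(ss,[p[0],p[1],0]))
h=cv2.cvtColor(ss['color'],cv2.COLOR_RGB2HSV)[190:235,335:380]
m=((h[...,1]>60)&(h[...,0]<25)&(h[...,2]<200)).astype(np.uint8);n,l,q,c=cv2.connectedComponentsWithStats(m);i=1+np.argmax(q[1:,4]);print(q[i][:4]+[335,190,0,0])
print([proj(ss,[p[0]+dx,p[1]+dy,z]).round(1).tolist() for z in (0,60) for dx,dy in((21,0),(-21,0),(0,21),(0,-21))])
```

```text
cup [657.56935769 -41.25505392  98.        ] [656.83024811 -36.0480531   98.        ]
floor [660.7468353  -38.87751228  82.        ]
[254.3 114. ] [[254.9, 97.5], [237.4, 113.9], [253.7, 130.7], [271.3, 114.1]]
[234.38190213 234.80944326] [[221.5, 231.6], [226.3, 243.7], [247.6, 238.1], [242.0, 226.4]]
[[ 731.3  -36. ]
 [ 639.8 -126.6]
 [ 570.4  -58.1]
 [ 658.1   34. ]]
bottle [ 460.53950372 -297.56095401   92.        ] side px [356.5002068  194.98430431] [354.51468877 224.54541398]
[348 202  16  12]
[[346.9, 222.9], [362.2, 226.2], [352.3, 229.0], [356.7, 220.2], [347.9, 204.0], [363.7, 207.2], [353.5, 209.9], [358.0, 201.5]]
```

jog_arm(
  increments=[
    [0.02,-0.017,0,0,0,0],
    [0.03,-0.026,0,0,0,0],
    [0.03,-0.026,0,0,0,0],
    [0.03,-0.026,0,0,0,0],
    [0.03,-0.026,0,0,0,0],
  ],
  claw=0.3,
)

```text
t: 0.8
ee_pos: [242.3, -379.6, 255.8]
ee_rot: [0.0, 0.992, 0.124, 0.0]
ft_force: [0.9, 0.5, -0.3]
opening: 61.7
finger_force: 0.0
```

jog_arm(
  increments=[
    [0.03,-0.026,0.01,0,0,0],
    [0.03,-0.026,0.015,0,0,0],
    [0.03,-0.026,0.015,0,0,0],
    [0.03,-0.026,0.02,0,0,0],
    [0.03,-0.026,0.02,0,0,0],
  ],
)

```text
t: 1.3
ee_pos: [355.6, -216.7, 175.4]
ee_rot: [0.0, 0.992, 0.124, 0.0]
ft_force: [0.4, -1.0, 1.1]
opening: 61.7
finger_force: 0.0
```

jog_arm(
  increments=[
    [0.03,-0.024,0.02,0,0,0],
    [0.03,-0.024,0.02,0,0,0],
    [0.02,-0.017,0.02,0,0,0],
    [0.012,-0.01,0.01,0,0,0],
    [0,0,0,0,0,0],
  ],
)

```text
t: 1.8
ee_pos: [425.7, -121.1, 104.7]
ee_rot: [-0.001, 0.992, 0.126, -0.001]
ft_force: [-0.3, -0.2, 0.5]
opening: 61.7
finger_force: 0.0
```

```bash
cat > go.py <<'E'
from h import *
from scipy.spatial.transform import Rotation as Ro
def go(x,y,z):
    s=telemetry.get_state();w,a,b,c=s['ee_rot'];R=Ro.from_quat([a,b,c,w]).as_matrix()
    print(s['t'],s['ee_pos'].round(1),'delta tool mm',(R.T@(np.array([x,y,z])-s['ee_pos'])).round(1),s['opening'],s['finger_force'])
E
python3 - <<'E'
from go import *
snap('top','t2.png');s=snap('side','s2.png');go(428.5,-118.7,19.5)
a=cv2.resize(s['color'][150:330,260:480],None,fx=3,fy=3)[:,:,::-1];cv2.imwrite('pics/c2.png',a)
E
```

```text
1.9 [ 425.5 -122.8  106. ] delta tool mm [ 3.9 -3.3 86.5] 61.864152190773105 0.0
```

View pics/c2.png

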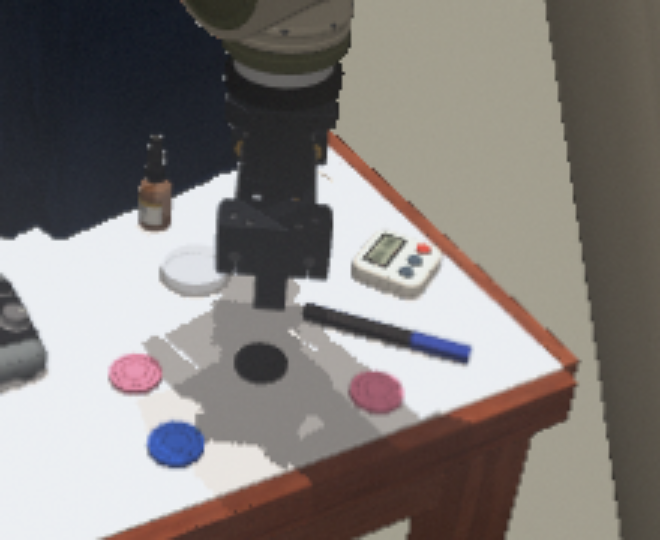

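The gripper stands over the black pad, which is at (260,362) in the crop, and the surroundings are clear. I descend.

jog_arm(
  increments=[
    [0.002,-0.002,0.02,0,0,0],
    [0.002,-0.001,0.03,0,0,0],
    [0,0,0.02,0,0,0],
    [0,0,0.01,0,0,0],
    [0,0,0.005,0,0,0],
  ],
)

```text
t: 2.4
ee_pos: [428.5, -119.5, 20.7]
ee_rot: [0.0, 0.992, 0.124, 0.0]
ft_force: [0.4, 0.4, 0.6]
opening: 61.8
finger_force: 0.0
```

jog_arm(
  increments=[
    [0,0,0,0,0,0],
    [0,0,0,0,0,0],
    [0,0,0,0,0,0],
    [0,0,0,0,0,0],
    [0,0,0,0,0,0],
  ],
)

```text
t: 2.9
ee_pos: [428.8, -118.7, 21.1]
ee_rot: [0.0, 0.992, 0.125, 0.0]
ft_force: [-0.1, -0.2, 0.2]
opening: 61.6
finger_force: 0.0
```

jog_arm(
  increments=[
    [0,0,0.0015,0,0,0],
    [0,0,0,0,0,0],
    [0,0,0,0,0,0],
    [0,0,0,0,0,0],
    [0,0,0,0,0,0],
  ],
  claw=1,
)

```text
t: 3.4
ee_pos: [428.6, -118.7, 19.2]
ee_rot: [-0.0, 0.992, 0.125, -0.0]
ft_force: [0.3, 0.2, 0.2]
opening: 38.0
finger_force: 30.0
```

jog_arm(
  increments=[
    [0,0,0,0,0,0],
    [0,0,0,0,0,0],
    [0,0,0,0,0,0],
    [0,0,0,0,0,0],
    [0,0,0,0,0,0],
  ],
)

```text
t: 3.9
ee_pos: [428.6, -118.7, 19.2]
ee_rot: [-0.0, 0.992, 0.125, -0.0]
ft_force: [-0.0, -0.6, 0.1]
opening: 38.1
finger_force: 30.0
```

jog_arm(
  increments=[
    [0,0,-0.01,0,0,0],
    [0,0,-0.03,0,0,0],
    [0,0,-0.04,0,0,0],
    [0,0,-0.04,0,0,0],
    [0,0,-0.02,0,0,0],
  ],
)

```text
t: 4.4
ee_pos: [429.1, -118.9, 162.9]
ee_rot: [0.001, 0.992, 0.125, 0.002]
ft_force: [0.3, -0.1, -0.3]
opening: 38.1
finger_force: 30.0
```

Run:
```python
from go import *
go(657.5,-40,170)
s=snap('side');p=telemetry.get_state()['ee_pos'];u,v=proj(s,p).astype(int);print(u,v)
a=cv2.resize(s['color'][v-40:v+50,u-60:u+60],None,fx=5,fy=5)[:,:,::-1];cv2.imwrite('pics/c3.png',a)
```

```text
4.4 [ 429.1 -118.9  162.9] delta tool mm [240.8 -19.9  -6.3] 38.14899486363419 29.999887347221375
349 210
```

View pics/c3.png

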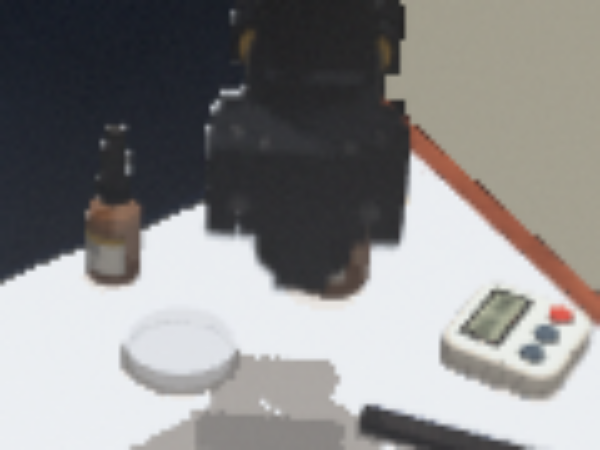

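The jaws hold the pad at 38 mm opening, and nothing is left on the table under it. Next I go over the cup.

jog_arm(
  increments=[
    [0.02,-0.002,-0.004,0,0,0],
    [0.03,-0.002,-0.002,0,0,0],
    [0.03,-0.003,0,0,0,0],
    [0.03,-0.003,0,0,0,0],
    [0.03,-0.003,0,0,0,0],
  ],
)

```text
t: 4.95
ee_pos: [561.9, -70.8, 165.3]
ee_rot: [-0.0, 0.992, 0.125, -0.0]
ft_force: [-0.3, 0.6, -0.6]
opening: 38.5
finger_force: 30.0
```

jog_arm(
  increments=[
    [0.03,-0.002,0,0,0,0],
    [0.03,-0.002,0,0,0,0],
    [0.025,-0.002,0,0,0,0],
    [0.015,-0.001,0,0,0,0],
    [0,0,0,0,0,0],
  ],
)

```text
t: 5.45
ee_pos: [657.0, -39.3, 164.5]
ee_rot: [-0.0, 0.992, 0.125, -0.0]
ft_force: [-0.8, 0.2, -0.6]
opening: 38.1
finger_force: 30.0
```

Run:
```python
from go import *
go(657.5,-40,117)
o=[]
for n in('side','top'):
    s=snap(n);p=np.array([657.5,-40,98]);u,v=proj(s,p).astype(int);print(n,u,v)
    o.append(cv2.resize(s['color'][v-50:v+30,u-38:u+38],None,fx=5,fy=5)[:,:,::-1])
cv2.imwrite('pics/c4.png',np.hstack(o))
```

```text
5.45 [657.  -39.3 164.5] delta tool mm [ 0.4  0.8 47.5] 38.06840452023829 30.000156462192535
side 234 235
top 253 114
```

View pics/c4.png

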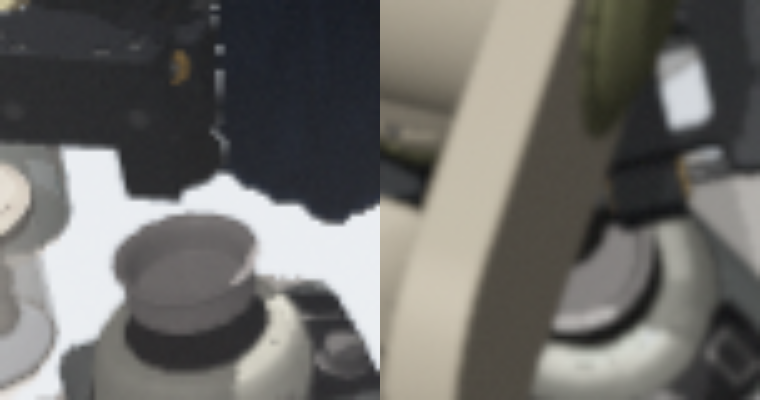

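The side view shows the gripper centred over the cup, with the rim centre at about (233.4,235.2), which is about (658,-40). The pad hangs just at the finger tips.

jog_arm(
  increments=[
    [0.001,0.0005,0.015,0,0,0],
    [0,0,0.015,0,0,0],
    [0,0,0.01,0,0,0],
    [0,0,0.006,0,0,0],
    [0,0,0.002,0,0,0],
  ],
)

```text
t: 6.05
ee_pos: [656.9, -40.4, 117.0]
ee_rot: [-0.0, 0.992, 0.124, -0.0]
ft_force: [0.2, 0.3, 1.0]
opening: 38.0
finger_force: 30.0
```

jog_arm(
  increments=[
    [0,0,0,0,0,0],
    [0,0,0,0,0,0],
    [0,0,0,0,0,0],
    [0,0,0,0,0,0],
    [0,0,0,0,0,0],
  ],
)

```text
t: 6.55
ee_pos: [657.4, -40.2, 117.4]
ee_rot: [0.0, 0.992, 0.125, 0.0]
ft_force: [-0.4, -0.2, 0.2]
opening: 37.9
finger_force: 30.0
```

Now I open the jaws.

jog_arm(
  increments=[
    [0.0005,0,0.001,0,0,0],
    [0,0,0,0,0,0],
    [0,0,0,0,0,0],
    [0,0,0,0,0,0],
    [0,0,0,0,0,0],
  ],
)

```text
t: 7.05
ee_pos: [657.8, -40.1, 116.3]
ee_rot: [0.0, 0.992, 0.125, 0.0]
ft_force: [0.6, -0.7, 0.3]
opening: 38.4
finger_force: 30.0
```

jog_arm(
  increments=[
    [0,0,0,0,0,0],
    [0,0,0,0,0,0],
    [0,0,0,0,0,0],
    [0,0,0,0,0,0],
    [0,0,0,0,0,0],
  ],
  claw=0.2,
)

```text
t: 7.55
ee_pos: [657.8, -40.1, 116.3]
ee_rot: [-0.0, 0.992, 0.125, -0.0]
ft_force: [-0.4, 0.2, 0.4]
opening: 70.4
finger_force: 0.0
```

jog_arm(
  increments=[
    [0,0,-0.02,0,0,0],
    [0,0,-0.03,0,0,0],
    [-0.03,0,-0.03,0,0,0],
    [-0.05,0,-0.03,0,0,0],
    [-0.05,0,0,0,0,0],
  ],
)

```text
t: 8.05
ee_pos: [538.9, -70.9, 225.0]
ee_rot: [0.002, 0.992, 0.125, 0.003]
ft_force: [0.3, -1.6, 0.9]
opening: 70.9
finger_force: 0.0
```

jog_arm(
  increments=[
    [-0.04,0,0,0,0,0],
    [-0.03,0.02,0,0,0,0],
    [-0.03,0.03,0,0,0,0],
    [-0.02,0.03,0,0,0,0],
    [0,0.02,0,0,0,0],
  ],
)

```text
t: 8.55
ee_pos: [445.7, -199.0, 222.4]
ee_rot: [0.0, 0.992, 0.123, 0.0]
ft_force: [0.4, -0.0, 0.2]
opening: 70.9
finger_force: 0.0
```

Run:
```python
from go import *
go(460.5,-297.5,180)
o=[]
for n in('side','top'):
    s=snap(n,n+'5.png');p=np.array([657.5,-40,98]);u,v=proj(s,p).astype(int);print(n,u,v)
    o.append(cv2.resize(s['color'][v-30:v+30,u-38:u+38],None,fx=5,fy=5,interpolation=cv2.INTER_CUBIC)[:,:,::-1])
cv2.imwrite('pics/c5.png',np.hstack(o))
```

```text
8.55 [ 445.7 -199.   222.4] delta tool mm [-9.8 99.1 42.5] 70.8501649788474 0.0
side 234 235
top 253 114
```

View pics/c5.png

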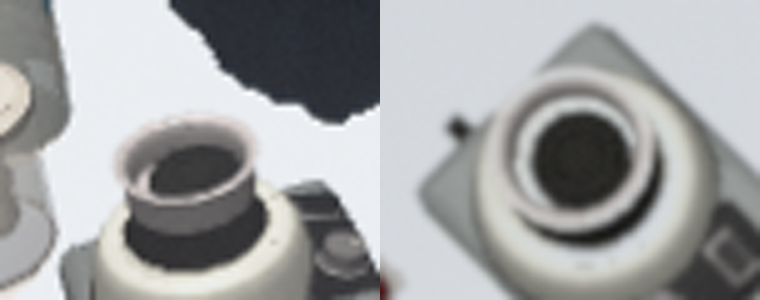

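The pad lies in the cup. In the top crop it is centred at (583,160) and looks round and flat; the rim is centred at (575,147). I compare the two centres.

Run:
```python
from go import *
im=cv2.imread('pics/top5.png');s=snap('top');s2=snap('side');im2=cv2.imread('pics/side5.png')
def pad(im,x0,y0,w):
    g=im[y0:y0+w,x0:x0+w].max(2)<75
    n,l,q,c=cv2.connectedComponentsWithStats(g.astype(np.uint8));d=[(q[i,4],c[i]+[x0,y0],q[i,:4]) for i in range(1,n) if q[i,4]>60];print(d);return max(d,key=lambda t:t[0])[1]
c=pad(im,244,104,22);print(onz(s,*c,88))
c=pad(im2,224,223,26);print(onz(s2,*c,88))
# inner floor ring boundary / rim from bright threshold
print('rim',onz(s,215+(575-380)/5,84+147/5,98),onz(s2,196+187/5,205+156/5,98))
print([ (x,im[116,x].max()) for x in range(236,276)]);print([(y,im[y,255].max()) for y in range(94,142)])
```

```text
[(np.int32(267), array([254.72284644, 115.56928839]), array([ 2,  3, 19, 19], dtype=int32))]
[657.31521841 -40.61591288  88.        ]
[(np.int32(126), array([234.27777778, 238.49206349]), array([ 2, 11, 18, 10], dtype=int32))]
[658.97964173 -40.79851833  88.        ]
rim [658.72502878 -40.64728072  98.        ] [657.01040239 -36.3460715   98.        ]
[(236, np.uint8(202)), (237, np.uint8(205)), (238, np.uint8(196)), (239, np.uint8(171)), (240, np.uint8(136)), (241, np.uint8(136)), (242, np.uint8(187)), (243, np.uint8(202)), (244, np.uint8(170)), (245, np.uint8(107)), (246, np.uint8(54)), (247, np.uint8(40)), (248, np.uint8(40)), (249, np.uint8(38)), (250, np.uint8(36)), (251, np.uint8(40)), (252, np.uint8(43)), (253, np.uint8(44)), (254, np.uint8(43)), (255, np.uint8(44)), (256, np.uint8(43)), (257, np.uint8(42)), (258, np.uint8(43)), (259, np.uint8(39)), (260, np.uint8(42)), (261, np.uint8(39)), (262, np.uint8(34)), (263, np.uint8(41)), (264, np.uint8(56)), (265, np.uint8(112)), (266, np.uint8(165)), (267, np.uint8(193)), (268, np.uint8(190)), (269, np.uint8(132)), (270, np.uint8(6
[... 443 characters left out ...]
 np.uint8(42)), (110, np.uint8(39)), (111, np.uint8(41)), (112, np.uint8(43)), (113, np.uint8(44)), (114, np.uint8(45)), (115, np.uint8(42)), (116, np.uint8(44)), (117, np.uint8(40)), (118, np.uint8(41)), (119, np.uint8(42)), (120, np.uint8(41)), (121, np.uint8(42)), (122, np.uint8(41)), (123, np.uint8(38)), (124, np.uint8(43)), (125, np.uint8(77)), (126, np.uint8(140)), (127, np.uint8(183)), (128, np.uint8(186)), (129, np.uint8(150)), (130, np.uint8(85)), (131, np.uint8(32)), (132, np.uint8(51)), (133, np.uint8(114)), (134, np.uint8(181)), (135, np.uint8(211)), (136, np.uint8(205)), (137, np.uint8(199)), (138, np.uint8(207)), (139, np.uint8(200)), (140, np.uint8(179)), (141, np.uint8(158))]
```

The pad is centred within about 1 mm and flat. Next is the bottle.

jog_arm(
  increments=[
    [-0.002,0.02,0,0,0,0],
    [-0.002,0.03,0.01,0,0,0],
    [-0.002,0.03,0.02,0,0,0],
    [-0.002,0.015,0.01,0,0,0],
    [-0.002,0.004,0,0,0,0],
  ],
)

```text
t: 9.25
ee_pos: [461.8, -296.1, 180.4]
ee_rot: [-0.001, 0.992, 0.124, -0.001]
ft_force: [-0.0, 0.8, -0.1]
opening: 70.5
finger_force: 0.0
```

jog_arm(
  increments=[
    [0,0,0,0,0,0],
    [0,0,0,0,0,0],
    [0,0,0,0,0,0],
    [0,0,0,0,0,0],
    [0,0,0,0,0,0],
  ],
)

```text
t: 9.75
ee_pos: [462.1, -295.0, 182.4]
ee_rot: [0.0, 0.992, 0.125, 0.0]
ft_force: [0.1, -0.2, 0.1]
opening: 70.7
finger_force: 0.0
```

Run:
```python
from go import *
go(460.5,-297.5,50)
s=snap('side');u,v=proj(s,[460,-297,70]).astype(int)
cv2.imwrite('pics/c6.png',cv2.resize(s['color'][v-60:v+45,u-60:u+60],None,fx=5,fy=5)[:,:,::-1])
```

```text
9.75 [ 462.1 -295.   182.4] delta tool mm [ -2.2   1.9 132.4] 70.72182790917105 0.0
```

View pics/c6.png

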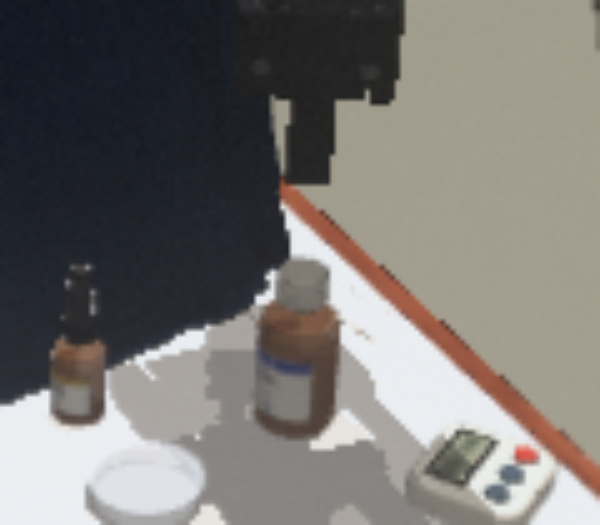

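The bottle stands under the gripper with its cap at (303,280) in the crop. The dark cloth is close behind it, so I check clearance for the wide gripper body.

Run:
```python
from go import *
im=cv2.imread('pics/top0.png');s=snap('top');h=cv2.cvtColor(im,cv2.COLOR_BGR2HSV)
m=(h[...,2]<80);m[210:]=0;m[:,:335]=0;m[160:180,358:378]=0
n,l,q,c=cv2.connectedComponentsWithStats(m.astype(np.uint8));i=1+np.argmax(q[1:,4]);l=(l==i)
C=max(cv2.findContours(l.astype(np.uint8),0,1)[0],key=len)[:,0]
for z in(0,100,150):
  P=np.array([onz(s,u,v,z)[:2] for u,v in C])
  for ang in(-75.7,-95,-106,-115,-130):
    a=np.radians(ang);e=np.array([np.cos(a),np.sin(a)]);f=np.array([-e[1],e[0]])
    d=P-[460.5,-297.5];dx=np.maximum(abs(d@e)-94,0);dy=np.maximum(abs(d@f)-37.5,0);print(z,ang,np.hypot(dx,dy).min().round(1),end='; ')
  print()
print(telemetry.get_state()['joint_pos'].round(2))
```

```text
0 -75.7 0.0; 0 -95 24.6; 0 -106 40.2; 0 -115 49.2; 0 -130 49.1; 
100 -75.7 0.0; 100 -95 11.9; 100 -106 24.1; 100 -115 30.6; 100 -130 28.4; 
150 -75.7 0.0; 150 -95 5.8; 150 -106 16.0; 150 -115 21.3; 150 -130 18.0; 
[-0.78  0.44  1.42 -0.    1.28  0.54]
```

jog_arm(
  increments=[
    [0,0,0,0,0,7.8],
    [0,0,0,0,0,7.8],
    [0,0,0,0,0,7.8],
    [0,0,0,0,0,7.8],
    [0,0,0,0,0,7.8],
  ],
)

```text
t: 10.35
ee_pos: [462.0, -295.4, 182.0]
ee_rot: [-0.0, 0.976, -0.217, -0.0]
ft_force: [0.1, 0.2, -0.4]
opening: 70.3
finger_force: 0.0
```

jog_arm(
  increments=[
    [0,0,0,0,0,0],
    [0,0,0,0,0,0],
    [0,0,0,0,0,0],
    [0,0,0,0,0,0],
    [0,0,0,0,0,0],
  ],
)

```text
t: 10.85
ee_pos: [462.0, -295.4, 182.0]
ee_rot: [-0.0, 0.977, -0.213, -0.0]
ft_force: [0.4, -0.4, 0.6]
opening: 70.4
finger_force: 0.0
```

Run:
```python
from go import *
go(460.5,-297.5,50)
print(telemetry.get_state()['ee_rot'])
```

```text
10.85 [ 462.  -295.4  182. ] delta tool mm [ -0.5   2.5 132. ] 70.41602335166489 0.0
[-1.80487806e-05  9.76981667e-01 -2.13323280e-01 -1.21811238e-05]
```

jog_arm(
  increments=[
    [-0.0005,0.0025,0.02,0,0,0],
    [0,0,0.04,0,0,0],
    [0,0,0.04,0,0,0],
    [0,0,0.02,0,0,0],
    [0,0,0.01,0,0,0],
  ],
)

```text
t: 11.35
ee_pos: [460.0, -297.0, 50.2]
ee_rot: [-0.001, 0.977, -0.214, -0.001]
ft_force: [1.0, 0.5, 1.0]
opening: 70.7
finger_force: 0.0
```

jog_arm(
  increments=[
    [0,0,0.001,0,0,0],
    [0,0,0,0,0,0],
    [0,0,0,0,0,0],
    [0,0,0,0,0,0],
    [0,0,0,0,0,0],
  ],
)

```text
t: 11.85
ee_pos: [460.7, -297.7, 51.6]
ee_rot: [0.0, 0.977, -0.214, 0.001]
ft_force: [0.7, -0.5, 0.2]
opening: 70.5
finger_force: 0.0
```

jog_arm(
  increments=[
    [0,0,0,0,0,0],
    [0,0,0,0,0,0],
    [0,0,0,0,0,0],
    [0,0,0,0,0,0],
    [0,0,0,0,0,0],
  ],
  claw=1,
)

```text
t: 12.35
ee_pos: [460.5, -297.5, 51.0]
ee_rot: [-0.0, 0.977, -0.214, -0.0]
ft_force: [0.3, 0.4, -0.6]
opening: 40.6
finger_force: 30.0
```

jog_arm(
  increments=[
    [0,0,-0.01,0,0,0],
    [0,0,-0.03,0,0,0],
    [0,0,-0.04,0,0,0],
    [0,0,-0.04,0,0,0],
    [-0.01,-0.022,-0.04,0,0,0],
  ],
)

```text
t: 12.85
ee_pos: [460.4, -274.7, 213.1]
ee_rot: [0.001, 0.977, -0.215, 0.0]
ft_force: [-0.0, 0.4, -1.3]
opening: 40.2
finger_force: 30.0
```

jog_arm(
  increments=[
    [-0.015,-0.033,-0.005,0,0,0],
    [-0.015,-0.033,0,0,0,0],
    [-0.015,-0.033,0,0,0,0],
    [-0.015,-0.033,0,0,0,0],
    [-0.015,-0.033,0,0,0,0],
  ],
)

```text
t: 13.35
ee_pos: [461.0, -90.6, 216.6]
ee_rot: [0.0, 0.977, -0.214, 0.0]
ft_force: [0.8, 0.4, -0.6]
opening: 40.6
finger_force: 30.0
```

jog_arm(
  increments=[
    [0,0,0,0,0,-7.8],
    [0,0,0,0,0,-7.8],
    [0,0,0,0,0,-7.8],
    [0,0,0,0,0,-7.8],
    [0,0,0,0,0,-7.8],
  ],
)

```text
t: 13.85
ee_pos: [461.2, -91.9, 216.5]
ee_rot: [0.0, 0.992, 0.127, 0.0]
ft_force: [-0.3, 0.7, -0.9]
opening: 40.7
finger_force: 30.0
```

Run:
```python
from go import *
go(657.8,-40.4,195)
```

```text
13.85 [461.2 -91.9 216.5] delta tool mm [ 2.033e+02 -1.000e-01  2.160e+01] 40.70781992329704 29.981226812915338
```

jog_arm(
  increments=[
    [0.03,0,0,0,0,0],
    [0.045,0,0,0,0,0],
    [0.045,0,0,0,0,0],
    [0.045,0,0,0,0,0],
    [0.025,0,0.01,0,0,0],
  ],
)

```text
t: 14.35
ee_pos: [648.1, -44.1, 207.1]
ee_rot: [0.0, 0.992, 0.125, 0.001]
ft_force: [-0.5, 0.1, -1.2]
opening: 40.7
finger_force: 30.0
```

jog_arm(
  increments=[
    [0.013,0,0.01,0,0,0],
    [0,0,0,0,0,0],
    [0,0,0,0,0,0],
    [0,0,0,0,0,0],
    [0,0,0,0,0,0],
  ],
)

```text
t: 14.85
ee_pos: [657.5, -42.3, 197.0]
ee_rot: [0.0, 0.992, 0.124, 0.0]
ft_force: [-0.3, -0.4, -1.3]
opening: 40.6
finger_force: 30.0
```

Run:
```python
from go import *
go(657.8,-40.4,139)
s=snap('side');u,v=proj(s,[657,-40,110]).astype(int);print(u,v)
p=telemetry.get_state()['ee_pos'];print([proj(s,[p[0],p[1],p[2]-51+k]).round(1) for k in(0,30,60)])
cv2.imwrite('pics/c7.png',cv2.resize(s['color'][v-55:v+35,u-50:u+50],None,fx=6,fy=6)[:,:,::-1])
```

```text
14.85 [657.5 -42.3 197. ] delta tool mm [ 0.7 -1.8 58. ] 40.56917413441615 29.983949068532638
233 230
[array([231.8, 216. ]), array([229.9, 203.8]), array([227.9, 191. ])]
```

View pics/c7.png

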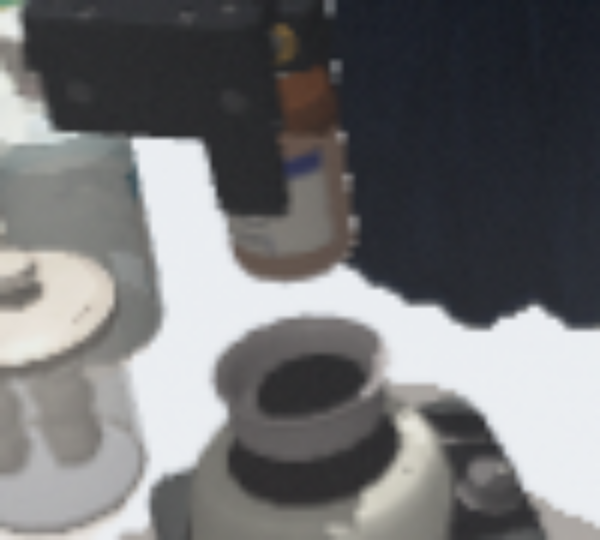

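The bottle hangs upright, its base centred at about (231.6,216), as the TCP position predicts, and the cup with the pad is below it. I correct by about 2 mm and lower it.

jog_arm(
  increments=[
    [0.0005,-0.0018,0.01,0,0,0],
    [0,0,0.015,0,0,0],
    [0,0,0.01,0,0,0],
    [0,0,0.005,0,0,0],
    [0,0,0,0,0,0],
  ],
)

```text
t: 15.4
ee_pos: [657.9, -40.0, 155.1]
ee_rot: [-0.0, 0.992, 0.125, -0.001]
ft_force: [0.0, -0.9, -2.0]
opening: 40.9
finger_force: 30.0
```

jog_arm(
  increments=[
    [0,0,0.005,0,0,0],
    [0,0,0.005,0,0,0],
    [0,0,0.003,0,0,0],
    [0,0,0.002,0,0,0],
    [0,0,0,0,0,0],
  ],
)

```text
t: 15.9
ee_pos: [658.0, -40.0, 140.7]
ee_rot: [-0.0, 0.992, 0.125, -0.0]
ft_force: [-0.5, 1.2, -2.3]
opening: 40.4
finger_force: 30.0
```

jog_arm(
  increments=[
    [0,0,0.001,0,0,0],
    [0,0,0.001,0,0,0],
    [0,0,0.001,0,0,0],
    [0,0,0.001,0,0,0],
    [0,0,0,0,0,0],
  ],
)

```text
t: 16.4
ee_pos: [658.3, -40.0, 137.5]
ee_rot: [0.0, 0.992, 0.125, 0.0]
ft_force: [-1.8, 1.2, 3.9]
opening: 40.9
finger_force: 30.0
```

jog_arm(
  increments=[
    [0,0,0.001,0,0,0],
    [0,0,0.001,0,0,0],
    [0,0,0.001,0,0,0],
    [0,0,0.001,0,0,0],
    [0,0,0.001,0,0,0],
  ],
)

```text
t: 16.9
ee_pos: [658.4, -40.0, 132.9]
ee_rot: [0.0, 0.992, 0.125, 0.001]
ft_force: [-1.9, 0.3, 9.2]
opening: 40.6
finger_force: 29.9
```

jog_arm(
  increments=[
    [0,0,0.001,0,0,0],
    [0,0,0.001,0,0,0],
    [0,0,0.001,0,0,0],
    [0,0,0,0,0,0],
    [0,0,0,0,0,0],
  ],
)

```text
t: 17.4
ee_pos: [658.4, -40.0, 130.4]
ee_rot: [0.0, 0.992, 0.125, 0.001]
ft_force: [-2.3, 1.0, 11.5]
opening: 40.5
finger_force: 29.9
```

jog_arm(
  increments=[
    [0,0,0.001,0,0,0],
    [0,0,0.001,0,0,0],
    [0,0,0,0,0,0],
    [0,0,0,0,0,0],
    [0,0,0,0,0,0],
  ],
)

```text
t: 17.9
ee_pos: [658.5, -40.0, 128.8]
ee_rot: [0.0, 0.992, 0.125, 0.001]
ft_force: [-3.3, 2.4, 13.1]
opening: 40.4
finger_force: 29.9
```

jog_arm(
  increments=[
    [0,0,0.001,0,0,0],
    [0,0,0,0,0,0],
    [0,0,0,0,0,0],
    [0,0,0,0,0,0],
    [0,0,0,0,0,0],
  ],
)

```text
t: 18.4
ee_pos: [658.6, -40.0, 128.8]
ee_rot: [0.001, 0.992, 0.125, 0.002]
ft_force: [-5.3, 1.6, 18.8]
opening: 40.7
finger_force: 29.9
```

The cup is at its stop: the force jumps to 19 N with no further travel. I hold it there.

jog_arm(
  increments=[
    [0,0,0,0,0,0],
    [0,0,0,0,0,0],
    [0,0,0,0,0,0],
    [0,0,0,0,0,0],
    [0,0,0,0,0,0],
  ],
)

```text
t: 18.9
ee_pos: [658.6, -40.0, 128.8]
ee_rot: [0.001, 0.992, 0.125, 0.002]
ft_force: [-6.1, 1.0, 18.6]
opening: 40.6
finger_force: 29.9
```

jog_arm(
  increments=[
    [0,0,0,0,0,0],
    [0,0,0,0,0,0],
    [0,0,0,0,0,0],
    [0,0,0,0,0,0],
    [0,0,0,0,0,0],
  ],
)

```text
t: 19.4
ee_pos: [658.6, -40.0, 128.8]
ee_rot: [0.001, 0.992, 0.125, 0.002]
ft_force: [-4.3, 3.6, 18.6]
opening: 40.5
finger_force: 29.9
```

jog_arm(
  increments=[
    [0,0,0,0,0,0],
    [0,0,0,0,0,0],
    [0,0,0,0,0,0],
    [0,0,0,0,0,0],
    [0,0,0,0,0,0],
  ],
)

```text
t: 19.9
ee_pos: [658.6, -40.0, 128.8]
ee_rot: [0.001, 0.992, 0.125, 0.002]
ft_force: [-4.8, 0.7, 18.8]
opening: 40.7
finger_force: 29.9
```

jog_arm(
  increments=[
    [0,0,0,0,0,0],
    [0,0,0,0,0,0],
    [0,0,0,0,0,0],
    [0,0,0,0,0,0],
    [0,0,0,0,0,0],
  ],
)

```text
t: 20.4
ee_pos: [658.6, -40.0, 128.8]
ee_rot: [0.001, 0.992, 0.125, 0.002]
ft_force: [-4.7, 1.5, 18.9]
opening: 40.8
finger_force: 29.9
```

jog_arm(
  increments=[
    [0,0,0,0,0,0],
    [0,0,0,0,0,0],
    [0,0,0,0,0,0],
    [0,0,0,0,0,0],
    [0,0,0,0,0,0],
  ],
)

```text
t: 20.9
ee_pos: [658.6, -40.0, 128.8]
ee_rot: [0.001, 0.992, 0.125, 0.002]
ft_force: [-5.0, 1.9, 18.4]
opening: 40.9
finger_force: 29.9
```

jog_arm(
  increments=[
    [0,0,0,0,0,0],
    [0,0,0,0,0,0],
    [0,0,0,0,0,0],
    [0,0,0,0,0,0],
    [0,0,0,0,0,0],
  ],
)

```text
t: 21.4
ee_pos: [658.6, -40.0, 128.8]
ee_rot: [0.001, 0.992, 0.125, 0.002]
ft_force: [-5.7, 1.9, 18.2]
opening: 40.5
finger_force: 29.9
```

jog_arm(
  increments=[
    [0,0,0,0,0,0],
    [0,0,0,0,0,0],
    [0,0,0,0,0,0],
    [0,0,0,0,0,0],
    [0,0,0,0,0,0],
  ],
)

```text
t: 21.9
ee_pos: [658.6, -40.0, 128.8]
ee_rot: [0.001, 0.992, 0.125, 0.002]
ft_force: [-4.5, 0.7, 18.0]
opening: 40.7
finger_force: 29.9
```

Run:
```python
from go import *
s=snap('side');u,v=proj(s,[657,-40,110]).astype(int)
cv2.imwrite('pics/c8.png',cv2.resize(s['color'][v-55:v+35,u-50:u+50],None,fx=6,fy=6)[:,:,::-1])
```

```text
(no output)
```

View pics/c8.png

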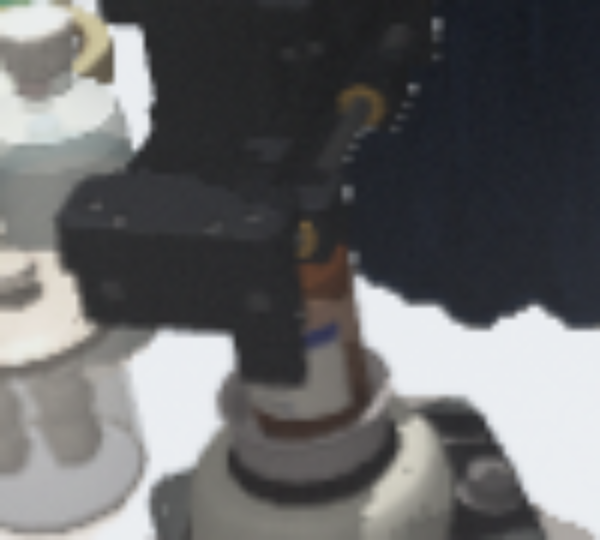

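The bottle stands upright inside the cup, with its foot at about (310,420) in the crop. The dark gap under the cup, at (310,485), has shrunk, so the cup is down. It has been held for over 3 s, so I hand in.

```bash
python3 -c "
from bench import hand_in
print(hand_in())"
```

```text
the job is handed in; nothing more can be done
None
```

The pad is flat in the cup, and the stain bottle stands upright on it, held down at the cup's stop with about 18 N for over 3 s; the job was handed in at about 22 s and the result was not shown to me.

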